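Release the waiting bearing rings through the lever gate of a gravity feeder

ROBOT

A 6-joint arm with a two-finger parallel gripper is mounted at the origin on the work surface. World frame = base frame: x ahead of the robot, y to its left, z up, the work surface at z = 0. Lengths are in m, angles in rad, forces in N, time in s.
With the tool pointing down it reaches from about 0.275 to 0.825 m from the base axis. Payload 5.2 kg.
Tool frame: the origin (TCP) lies at the very end of the fingers, on their centre line; the grasp point (between the pads) lies 19 mm behind it (r.grasp_offset is the distance from the TCP to the grasp point, in m); z points along the fingers, x is the direction in which the jaws open and shut, and the axes are right-handed (so a half turn about z gives the same grasp; the last joint's range is limited). The gripper opens to 93 mm and grips with 3 to 60 N. Pads are 15 mm wide; open, the fingers measure 128 mm over their backs; the gripper's body (75 mm by 188 mm) begins 65 mm behind the grasp point.
Start: joints at [0.965, 0.259, 1.535, -0, 1.348, -0.203], TCP at [0.216, 0.506, 0.219] pointing down, gripper open.
Joint ranges: [-3.14, 3.14], [-0.91, 2.08], [0.19, 2.58], [-1.22, 4.36], [0.22, 2.71], [-3.12, 3.12]. Speed limits (rad/s): [2.57, 2.57, 3.14, 3.14, 3.14, 3.14].

INTERFACE

Orientations are given as [roll, pitch, yaw] about the fixed x, y, z axes, in that order (R = Rz(yaw) Ry(pitch) Rx(roll)).
In Python, from plant import r gives the robot as it stands.
- The arm moves only by the tool servo_tool, never from a script. Its arguments are lists of equal length, an entry for each row: "slide": the shift along the world's x, y, z in cm, a list of three; "dr": the turn, a rotation vector about the world's x, y, z in degrees, a list of three; "jaw": the opening in per cent of the stroke, from 0 (shut) to 100 (fully open). A call has 1 to 8 rows; each row shifts and turns the commanded pose from where the row before left it; what a row does not reach is not made up. A row lasts 1/8 s, in which the tool goes at most 62.5 mm and 10.7 degrees, less where a joint would pass 70% of its speed; a pose out of reach is approached as far as the arm can. A call with a gripper value outside its range is refused whole. The fingers move at their own pace and stop on an object; "squeeze" is the grip in N (left out, the last holds). Time passes only in rows, so rows that do not move let the fingers close. It gives the time, the measured TCP pose, the force and the opening at its end, in the units of the state.
- r.read_state(): the state, without advancing time (a new reading comes with each control period).
- r.snapshot(name): name is "scene" or "top"; returns a dict with "img" (400x640x3 uint8, red, green, blue), "camera_matrix" (3x3 intrinsics, pixels), "dist_coeffs" ([k1, k2, p1, p2, k3] as OpenCV has them; the pictures are not rectified), "R" (3x3) and "t" (3): a world point X has camera coordinates R X + t. Camera axes: x right, y down, z forward; pixel columns grow to the right and rows downward; lengths in m; the calibration is good to about 2 mm. A picture is of the moment at which its call begins. There is no depth.
- r.close_job(): hands the job in, once; it reports no verdict.
The state is a dict: "t": time; "qpos": joint angles; "dq": joint speeds; "joint_efforts": joint torques, N m; "eef_pos": TCP position; "tool_rot": TCP orientation; "wrist_force": force on the tool from outside, world axes, zero at the start; "ft_torque": the same for the moment, N m; "opening": finger opening in m.
Only numpy, scipy, OpenCV 4.12 (cv2) and the standard library are available. Lean on these libraries where they do the work, as an engineer would, in place of code of your own. Each camera call takes 0.05 s, during which the arm holds its last target. There are 200 camera calls.

TASK

Three steel bearing rings wait in the sloping chute behind the heavy gate flap. With your fingertips, press down the round pad at the long end of the gate lever and keep it down until all three rings have rolled under the flap to the end stop, then ease the lever back up so that the flap comes down gently, without slamming, and is fully shut. Do not touch the flap or the rings yourself, and leave the other things on the bench where they are.

Things in the scene. Friction and masses are not known exactly. Their poses are not given: they have to be found in the camera images.
- feeder: Fixed gravity ring feeder: base plate 150 x 470 mm along its y; a straight steel chute with 22 mm walls slopes 12 degrees down to its +y; two upright cheeks carry the gate shaft across it, 141 mm above the table. Origin on the table right below the shaft, mid chute; +y downhill (to the robot's left, yaw -0.45 to 0.3 rad), -x the robot's side, where the lever lies, z up.
- gate_lever (a joint): Turn of lever, shaft and flap together, rad: 0 = at rest, flap shut by its weight; grows as the pad is pressed down; hard stop at 0.62. Rings pass under the flap from about 0.38; 0.45 to 0.55 is well open. Pressing the pad takes about 3 to 8 N; let go, the flap falls shut hard.
- pad_top (a point): Middle of the top of the black round pad (44 mm across, 9 mm thick) at the lever's end; moves with it. The bar is 16 mm wide, 220 mm from shaft to pad, 78 mm to the feeder's -x side of mid chute. At rest it rises 15 degrees to the pad: pad top about 212 mm up, 209 mm to +y of the shaft, past the chute's low end. At 0.5 rad it is 106 mm lower and within 12 mm sideways: press straight down.
- flap_edge (a point): Middle of the lower uphill edge of the flap's blade, moving with it. Steel gate flap, about 1.9 kg, on the short side of the shaft: blade 84 mm wide, 18 mm thick, 64 mm high, hanging across the chute 105 mm uphill of the shaft; a top plate with a bolted weight block joins it to the shaft. Not to be touched.
- gate_point (a point): Point on the chute floor under the uphill face of the shut flap; fixed.
- end_stop (a point): Point on the chute floor at the face of the rubber-faced end stop, 225 mm downhill of gate_point along the chute; fixed.
- ring1: First waiting ring (steel, 60 mm outside, 49 mm bore, 20 mm wide, 0.15 kg), on edge in the chute against the flap. Origin at its centre, x along its axis. Once let go the three roll down in about a second and rest in a row against the end stop: centres 30, 90 and 150 mm uphill of it along the chute, 30 mm above the chute floor.
- ring2: Second waiting ring, same as the first, next uphill, touching it; origin at its centre.
- ring3: Third and last waiting ring, same as the first, next uphill; origin at its centre.
- loose_ring: Bystander: a ring like the others lying flat on the bench on the robot's side of the feeder, 20 mm high; origin under its centre.
- test_block: Bystander: hardness reference block, steel disc 62 mm across, 13 mm thick, lying near the lever's end; origin under its centre.
- plug_gauge: Bystander: steel plug gauge standing upright, 49 mm across, 88 mm tall, beyond the feeder; origin under its centre.
- oil_bottle: Bystander: white plastic oil bottle, 44 mm across, 130 mm tall, beyond the feeder; origin under its centre.
- wrench: Bystander: steel spanner 180 mm long lying on the robot's side of the feeder; origin under its middle.
- ball_jar: Bystander: small jar with metal lid, 48 mm across, 55 mm tall, just past the lever's end; origin under its centre.
- brush: Bystander: bench brush 200 mm long lying on the robot's side of the lever; origin under its middle.
Mind the look-alikes: they are no part of the job. What is shaped like the ring2 but purple is not meant.

How it is judged:
By the outcome, as a careful person would: the job done as asked, in the order asked, and still so for the second after the job is handed in, with the robot touching nothing.
It also fails if it takes over 40 s, if anything falls off the work surface, if the arm or the gripper's body presses on something with over 40 N, if the wrist force passes 120 N, or if a joint passes its speed limit or range.

## Working session

There is one attempt and no reset: what is moved stays moved. The work goes in short steps, Python scripts to look and compute and a tool call to move; the robot and the scene stay as the last step left them, time stands still between calls to the robot, and variables do not carry over. Pictures are saved under pics/ and viewed, about 8 in all and at most 12, crops included, and the job is handed in when it is done.

Besides the shell and the picture viewer there is one more tool, called after "Call:" in YAML: its name, and indented under it one key for each argument. servo_tool: Moves the arm, as the interface text tells. Its arguments: {"type":"object","properties":{"slide":{"type":"array"},"dr":{"type":"array"},"jaw":{"type":"array"},"squeeze":{"type":"number"}},"required":["slide","dr","jaw"]}

```bash
mkdir -p pics
cat > h.py <<'E'
import numpy as np, cv2
from plant import r
def snap(n,f):
    s=r.snapshot(n); cv2.imwrite(f'pics/{f}.png',s['img'][:,:,::-1]); np.save(f'{f}.npy',s,allow_pickle=True); return s
def load(f): return np.load(f'{f}.npy',allow_pickle=True).item()
def ray(s,uv):
    p=cv2.undistortPoints(np.array([[uv]],float),s['camera_matrix'],s['dist_coeffs'])[0,0]
    R=np.array(s['R']); return -R.T@s['t'], R.T@np.array([p[0],p[1],1])
def onz(s,uv,z):
    c,d=ray(s,uv); return c+d*(z-c[2])/d[2]
def proj(s,X):
    return cv2.projectPoints(np.array(X,float).reshape(-1,3),cv2.Rodrigues(np.array(s['R']))[0],np.array(s['t'],float),s['camera_matrix'],s['dist_coeffs'])[0][:,0]
def tri(a,ua,b,ub):
    c1,d1=ray(a,ua);c2,d2=ray(b,ub)
    k=np.linalg.lstsq(np.c_[d1,-d2],c2-c1,rcond=None)[0]
    p,q=c1+k[0]*d1,c2+k[1]*d2; return (p+q)/2,np.linalg.norm(p-q)
E
python3 -c "
from h import *
for n in ('scene','top'):
    s=snap(n,n+'0'); print(n,-np.array(s['R']).T@s['t'])
print(r.read_state())"
```

```text
scene [0.94317925 0.44962817 0.69495102]
top [ 0.53111018 -0.05627088  1.20612913]
{'t': 0.1, 'qpos': array([ 9.65210910e-01,  2.59242419e-01,  1.53592858e+00, -2.58547672e-05,
        1.34800071e+00, -2.02786582e-01]), 'dq': array([ 0.00075377, -0.00241531, -0.00435777, -0.00187939, -0.0022124 ,
        0.00100405]), 'joint_efforts': array([ 3.48284993e-03, -4.38206184e+01, -2.84642369e+01,  7.21321651e-02,
        3.62898549e-02, -7.55349174e-05]), 'eef_pos': array([0.21530267, 0.50559372, 0.21793383]), 'tool_rot': array([-3.14129932e+00,  1.55177916e-03,  1.16800345e+00]), 'wrist_force': array([-0.53574277,  0.77090296,  0.21697278]), 'ft_torque': array([-0.01781413,  0.00686864,  0.0010924 ]), 'opening': 0.0929518552467422}
```

View pics/scene0.png

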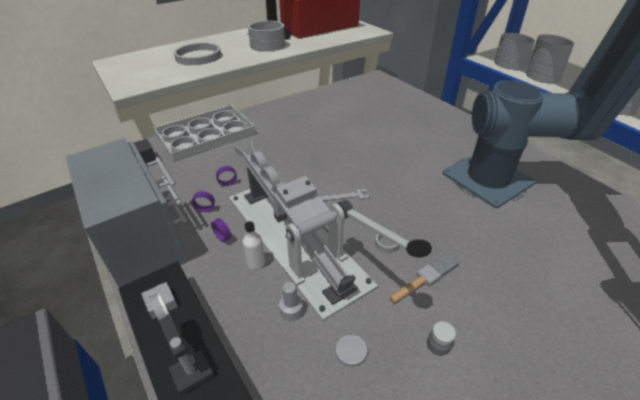

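View pics/top0.png

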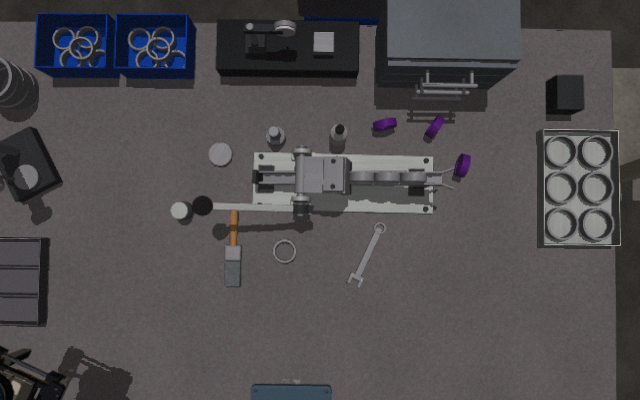

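The scene view shows the black pad at about (420,248) and the top view at about (202,206). The flap is at (325,175) in the top view, with purple decoy rings beyond the feeder. Next I'll triangulate the pad.

```bash
cat > m.py <<'E'
from h import *
def pad(s,uv,w=20):
    g=s['img'].max(2).astype(int); u,v=uv; m=np.zeros(g.shape,np.uint8)
    m[v-w:v+w,u-w:u+w]=(g[v-w:v+w,u-w:u+w]<38)
    n,l,st,c=cv2.connectedComponentsWithStats(m); i=1+st[1:,4].argmax(); print(st[i]); return c[i]
if __name__=='__main__':
    a,b=load('scene0'),load('top0')
    ua,ub=pad(a,(420,248)),pad(b,(202,206)); print(ua,ub)
    P,e=tri(a,ua,b,ub); print('pad',P,e)
    print('pad z.212',onz(a,ua,.212),onz(b,ub,.212))
    # base plate bolts, z~.012? yaw
    q=[onz(b,uv,.01)[:2] for uv in [(261,157),(424,160),(429,208),(257,205)]]; print(np.round(q,3))
    d=q[3]-q[2]; print('yaw',np.arctan2(-d[0],d[1]))
    for n,uv,z in [('jar',(180,210),.055),('block',(220,154),.013),('flapblk',(325,175),.18)]: print(n,onz(b,uv,z))
E
python3 m.py
```

```text
[420 254   2   2   3]
[187 196  25  23 316]
[420.33333333 254.66666667] [201.09493671 205.90822785]
pad [0.55296222 0.19534746 0.19288177] 0.0014947802711098388
pad z.212 [0.56724387 0.20548745 0.212     ] [0.55304307 0.19004336 0.212     ]
[[ 0.687  0.087]
 [ 0.685 -0.339]
 [ 0.56  -0.352]
 [ 0.562  0.095]]
yaw -0.0046919531579062155
jar [0.54560352 0.28146348 0.055     ]
block [0.69305221 0.19340899 0.013     ]
flapblk [ 0.62630461 -0.07693472  0.18      ]
```

```bash
python3 -c "
from h import *
a,b=load('scene0')['img'],load('top0')['img']
A=a[223:273,390:450];B=b[181:231,170:230]
print(A[:,:,:].max(2)[15:35:2,10:50:2]); print(B.max(2)[10:40:2,14:50:2])
cv2.imwrite('pics/c0.png',np.hstack([cv2.resize(i,None,fx=6.5,fy=6.5,interpolation=0) for i in (A,B)])[:,:,::-1])"
```

```text
[[168 159 138 121 121 119 119 115 114 111 113 115 117 119 119 119 120 121
  122 123]
 [171 170 168 154 128 104  87  65  55  50  54  60  75  95 115 119 119 119
  123 122]
 [168 171 170 164 113  54  43  39  40  39  41  39  40  45  76 110 120 117
  123 120]
 [133 156 170 143  55  40  39  39  40  40  39  39  41  41  41  79 121 120
  119 122]
 [111 121 140 110  41  41  42  40  42  40  41  41  39  40  39  55 108 120
  118 121]
 [117 115 113  71  41  42  41  41  40  41  41  40  39  38  40  44 106 119
  120 117]
 [118 120 118  83  42  42  41  42  39  39  40  41  40  42  38  53 113 119
  118 120]
 [123 121 122 106  52  41  41  40  43  40  40  42  39  39  38  70 119 118
  117 120]
 [121 123 122 121  98  53  39  39  38  39  37  38  38  40  72 110 116 120
  117 118]
 [121 122 120 121 119 107  94  67  53  48  48  55  74  99 118 119 118 120
  120 118]]
[[ 97  96  94  89  93  87  92  97  94  90  92  92  95  91  93  93  92  92]
 [ 96  90  95  87  90  88  90  95  97  91  92  90  95  94  95  93 100  93]
 [ 95  90  90  95  95  89  92  82  74  66  78  90  93  92  91  92  91  89]
 [ 95  96  95  93  91  9
[... 176 characters left out ...]
 27  28  77  94  93  92]
 [ 92  57  48  70  63  27  31  21  31  29  28  27  29  28  64 142 139 138]
 [158  76  50  42  30  30  27  31  29  26  28  24  31  27  51 148 147 149]
 [156 137  47  51  26  28  31  31  27  30  22  29  29  28  53 148 146 146]
 [158 159  42  51  29  26  24  28  27  34  27  26  28  29  71 112 114 119]
 [157 156  51  43  33  27  29  32  26  25  29  28  29  46  96  91  92  91]
 [154 129  44  40  38  67  37  29  27  32  26  23  48  86  93  95  93  92]
 [154  73  39  36  45  88  98  73  56  45  63  72  93  92  95  94  98  95]
 [ 88  40  35  35  50  96  94  92  91  92  92  93  94  92  94  96  92  96]
 [ 40  39  47  51  79  91  93  93  94  94  99  94  89  97  93  93  95  92]]
```

View pics/c0.png

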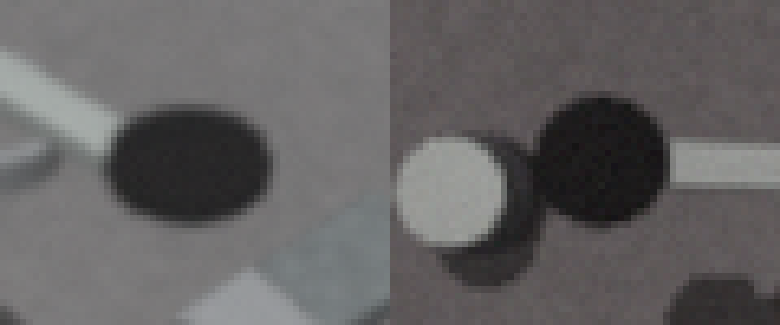

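The crop shows the pad as a clean black ellipse, centred at about (418.7,247.5) in the scene view and (202.0,205.2) in the top view. Nothing lies on it, and the jar is just to its left.

```bash
python3 -c "
from h import *
a,b=load('scene0'),load('top0')
P,e=tri(a,(418.7,247.5),b,(202.0,205.2)); print(P,e)
# shaft collar on robot side, bar edges
print('shaft end',onz(b,(302,204),.141), 'bar', onz(b,(220,206.5),.2), onz(b,(290,208),.15))
X=[P, P+[.022,0,0],P-[.022,0,0],P+[0,.0213,.0057],P-[0,.0213,.0057]]
print(proj(a,X),proj(b,X))"
```

```text
[0.55439004 0.18960556 0.20740767] 0.0009302048888294396
shaft end [ 0.56203236 -0.02539679  0.141     ] bar [0.55255448 0.15168924 0.2       ] [0.55225879 0.00167875 0.15      ]
[[418.42803149 247.48996054]
 [409.44632162 253.01474268]
 [427.12436505 242.12811639]
 [428.02364509 252.89120034]
 [409.27968277 242.34132879]] [[201.83456679 205.34279198]
 [202.0754617  195.19921535]
 [201.59586496 215.5056618 ]
 [191.31789753 205.14378855]
 [212.23815774 205.53939771]]
```

Call:
servo_tool:
  slide:
    - [0,0,5]
    - [4,-3.8,0]
    - [4,-3.8,0]
    - [4,-3.8,0]
    - [4,-3.8,0]
    - [4,-3.8,0]
    - [4,-3.8,0]
    - [4,-3.8,0]
  dr:
    - [0,0,0]
    - [0,0,0]
    - [0,0,0]
    - [0,0,0]
    - [0,0,0]
    - [0,0,0]
    - [0,0,0]
    - [0,0,0]
  jaw: [0,0,0,0,0,0,0,0]
  squeeze: 10

```text
t: 1.1
eef_pos: [0.4965, 0.2385, 0.2683]
tool_rot: [-3.141, 0.0, 1.168]
wrist_force: [1.3, 0.4, 0.7]
opening: 0.0173
```

Call:
servo_tool:
  slide:
    - [3,-2.3,0]
    - [2.8,-2.3,0]
    - [0,0,-1]
    - [0,0,-1]
    - [0,0,-1]
    - [0,0,0]
    - [0,0,0]
  dr:
    - [0,0,0]
    - [0,0,0]
    - [0,0,0]
    - [0,0,0]
    - [0,0,0]
    - [0,0,0]
    - [0,0,0]
  jaw: [0,0,0,0,0,0,0]

```text
t: 1.98
eef_pos: [0.5533, 0.1946, 0.239]
tool_rot: [3.141, -0.0, 1.169]
wrist_force: [0.6, 0.3, -0.0]
opening: 0.0003
```

```bash
python3 -c "
from h import *
s=snap('scene','s1');t=snap('top','t1')
A=s['img'][130:290,240:440];B=t['img'][130:290,170:370]
cv2.imwrite('pics/c1.png',np.hstack([cv2.resize(i,None,fx=2,fy=2.0) for i in (A,B)])[:,:,::-1])
print(r.read_state()['wrist_force'],r.read_state()['eef_pos'])"
```

```text
[-0.2096958   0.04061434 -0.30829262] [0.55366568 0.19435372 0.23924487]
```

View pics/c1.png

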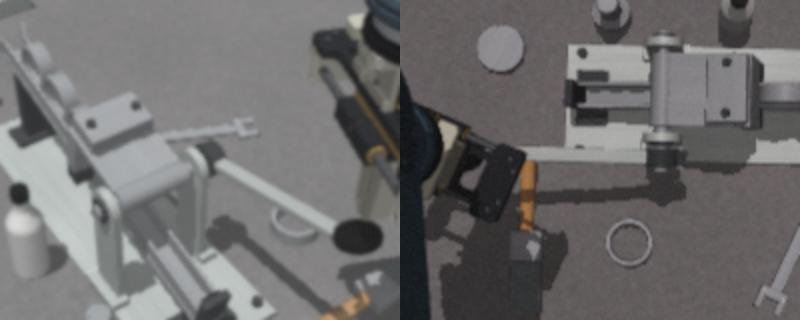

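The scene crop shows the pad free at crop (358,237), with the closed fingertips just above and to the right of it. In the top view the gripper covers the pad. I'll check the projection of the TCP and the point 29 mm below it.

```bash
python3 -c "
from h import *
s=load('s1');p=proj(s,[[.5535,.1945,.239],[.5535,.1945,.21],[.554,.19,.21]]);print(p)
A=s['img'][190:270,370:470]
cv2.imwrite('pics/c2.png',cv2.resize(A,None,fx=6,fy=6)[:,:,::-1])"
```

```text
[[424.16587888 236.44999337]
 [421.08273622 247.99161005]
 [419.0085137  246.53328203]]
```

View pics/c2.png

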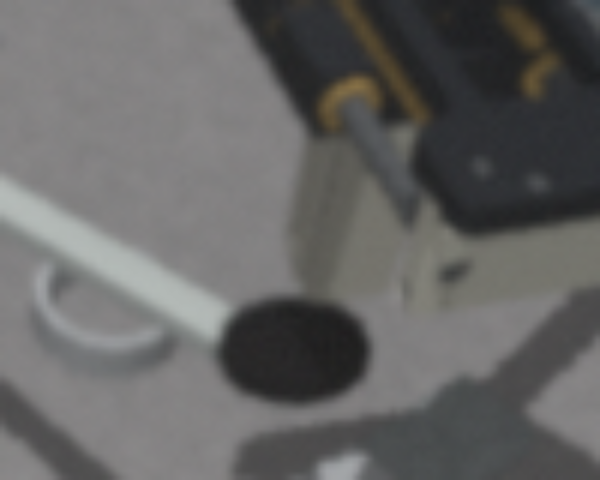

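```bash
python3 -c "
from h import *
s=load('s1');A=s['img'][100:280,340:600].copy()
A=cv2.resize(A,None,fx=3,fy=3)
P=np.array([.5535,.1945,.239]);x=np.array([.39,.92,0]);y=np.array([.92,-.39,0]);z=np.array([0,0,1])
for c,h in (((255,0,0),0),((0,255,0),.084)):
    w=(.0175,.0075) if h==0 else (.094,.0375)
    Q=[P+z*h+x*i*w[0]+y*j*w[1] for i,j in ((1,1),(1,-1),(-1,-1),(-1,1))]
    cv2.polylines(A,[((proj(s,Q)-[340,100])*3).astype(int)],True,c,1)
cv2.imwrite('pics/c3.png',A[:,:,::-1])"
```

```text
(no output)
```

View pics/c3.png

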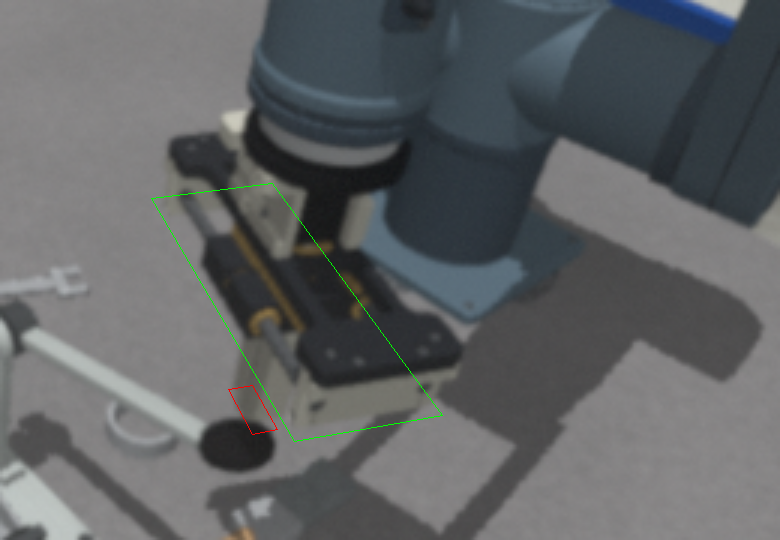

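The tool outline agrees with the picture: the body matches, and the fingertip sits just above the pad. I'll go down to contact.

Call:
servo_tool:
  slide:
    - [0,0,-1]
    - [0,0,-1]
    - [0,0,-0.5]
    - [0,0,-0.5]
    - [0,0,-0.5]
    - [0,0,-0.5]
  dr:
    - [0,0,0]
    - [0,0,0]
    - [0,0,0]
    - [0,0,0]
    - [0,0,0]
    - [0,0,0]
  jaw: [0,0,0,0,0,0]

```text
t: 2.82
eef_pos: [0.5542, 0.1948, 0.1994]
tool_rot: [3.14, -0.002, 1.168]
wrist_force: [-0.7, 3.0, 5.1]
opening: 0.0004
```

Call:
servo_tool:
  slide:
    - [0,0.1,-0.8]
    - [0,0.1,-1.2]
    - [0,0.1,-1.2]
    - [0,0,-1.2]
    - [0,0,-1.2]
    - [0,0,-1.2]
    - [0,0,-1.2]
    - [0,0,-0.8]
  dr:
    - [0,0,0]
    - [0,0,0]
    - [0,0,0]
    - [0,0,0]
    - [0,0,0]
    - [0,0,0]
    - [0,0,0]
    - [0,0,0]
  jaw: [0,0,0,0,0,0,0,0]

```text
t: 3.82
eef_pos: [0.5532, 0.1961, 0.1095]
tool_rot: [-3.141, 0.002, 1.168]
wrist_force: [0.5, -1.0, 3.2]
opening: 0.0002
```

Call:
servo_tool:
  slide:
    - [0,0,0]
    - [0,0,0]
    - [0,0,0]
    - [0,0,0]
    - [0,0,0]
    - [0,0,0]
    - [0,0,0]
    - [0,0,0]
  dr:
    - [0,0,0]
    - [0,0,0]
    - [0,0,0]
    - [0,0,0]
    - [0,0,0]
    - [0,0,0]
    - [0,0,0]
    - [0,0,0]
  jaw: [0,0,0,0,0,0,0,0]

```text
t: 4.82
eef_pos: [0.5534, 0.1971, 0.1106]
tool_rot: [-3.141, 0.0, 1.168]
wrist_force: [-1.9, 0.1, 2.7]
opening: 0.0005
```

```bash
python3 -c "
from h import *
s=snap('scene','s2');t=snap('top','t2')
A=s['img'][130:310,220:440];B=t['img'][110:290,170:390]
cv2.imwrite('pics/c4.png',np.vstack([cv2.resize(A,None,fx=3,fy=3)])[:,:,::-1])
cv2.imwrite('pics/c4t.png',np.vstack([cv2.resize(B,None,fx=3,fy=3)])[:,:,::-1])"
```

```text
(no output)
```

View pics/c4.png

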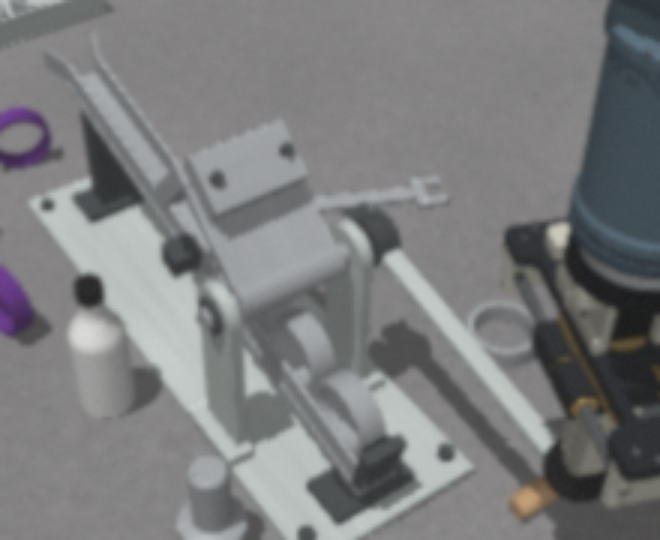

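Two rings rest at the end stop, crop (355,410) and (310,345), and the uphill chute looks empty. The third ring would be hidden under the top plate, so I'll check the top view.

View pics/c4t.png

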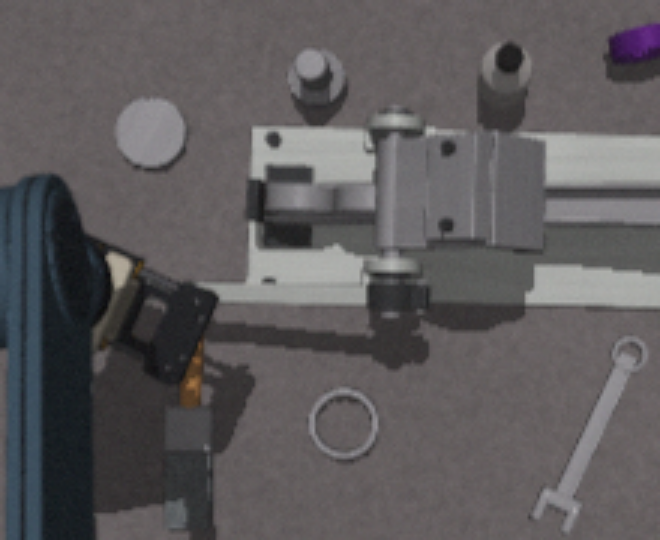

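The top view shows the uphill chute empty and two rings in a row at the stop. The third must be beneath the top plate, so I'll hold a little longer and then ease the lever up.

Call:
servo_tool:
  slide:
    - [0,0,0]
    - [0,0,0]
    - [0,0,0]
    - [0,0,0]
    - [0,0,0.2]
    - [0,0,0.4]
    - [0,0,0.5]
    - [0,0,0.5]
  dr:
    - [0,0,0]
    - [0,0,0]
    - [0,0,0]
    - [0,0,0]
    - [0,0,0]
    - [0,0,0]
    - [0,0,0]
    - [0,0,0]
  jaw: [0,0,0,0,0,0,0,0]

```text
t: 5.92
eef_pos: [0.5541, 0.1973, 0.1274]
tool_rot: [3.141, -0.001, 1.168]
wrist_force: [-0.8, 3.2, 3.5]
opening: 0.0007
```

Call:
servo_tool:
  slide:
    - [0,0,0.5]
    - [0,0,0.5]
    - [0,0,0.5]
    - [0,0,0.5]
    - [0,0,0.5]
    - [0,0,0.5]
    - [0,0,0.5]
    - [0,0,0.5]
  dr:
    - [0,0,0]
    - [0,0,0]
    - [0,0,0]
    - [0,0,0]
    - [0,0,0]
    - [0,0,0]
    - [0,0,0]
    - [0,0,0]
  jaw: [0,0,0,0,0,0,0,0]

```text
t: 6.92
eef_pos: [0.5534, 0.1963, 0.1668]
tool_rot: [-3.141, 0.001, 1.168]
wrist_force: [1.1, -1.6, 2.9]
opening: 0.0005
```

Call:
servo_tool:
  slide:
    - [0,-0.1,0.4]
    - [0,0,0.3]
    - [0,-0.1,0.3]
    - [0,0,0.3]
    - [0,-0.1,0.3]
    - [0,0,0.3]
    - [0,0,0.2]
    - [0,0,0.2]
  dr:
    - [0,0,0]
    - [0,0,0]
    - [0,0,0]
    - [0,0,0]
    - [0,0,0]
    - [0,0,0]
    - [0,0,0]
    - [0,0,0]
  jaw: [0,0,0,0,0,0,0,0]

```text
t: 7.92
eef_pos: [0.5534, 0.1938, 0.1897]
tool_rot: [-3.141, 0.0, 1.168]
wrist_force: [-0.1, -2.9, 2.7]
opening: 0.0005
```

Call:
servo_tool:
  slide:
    - [0,0,0.2]
    - [0,0,0.2]
    - [0,0,0.2]
    - [0,0,0.2]
    - [0,0,0.15]
    - [0,0,0.15]
    - [0,0,0.15]
    - [0,0,0.15]
  dr:
    - [0,0,0]
    - [0,0,0]
    - [0,0,0]
    - [0,0,0]
    - [0,0,0]
    - [0,0,0]
    - [0,0,0]
    - [0,0,0]
  jaw: [0,0,0,0,0,0,0,0]

```text
t: 8.93
eef_pos: [0.5536, 0.194, 0.2037]
tool_rot: [3.142, 0.0, 1.168]
wrist_force: [0.6, -3.6, 2.3]
opening: 0.0004
```

Call:
servo_tool:
  slide:
    - [0,0,0.15]
    - [0,0,0.15]
    - [0,0,0.15]
    - [0,0,0.15]
    - [0,0,0.15]
    - [0,0,0.15]
    - [0,0,0.15]
    - [0,0,0.15]
  dr:
    - [0,0,0]
    - [0,0,0]
    - [0,0,0]
    - [0,0,0]
    - [0,0,0]
    - [0,0,0]
    - [0,0,0]
    - [0,0,0]
  jaw: [0,0,0,0,0,0,0,0]

```text
t: 9.93
eef_pos: [0.5535, 0.1942, 0.2157]
tool_rot: [-3.141, -0.0, 1.168]
wrist_force: [0.7, -0.8, 0.6]
opening: 0.0008
```

Call:
servo_tool:
  slide:
    - [0,0,0.15]
    - [0,0,0.15]
    - [0,0,0.15]
    - [0,0,0.15]
    - [0,0,0.15]
    - [0,0,0.15]
    - [0,0,0.15]
    - [0,0,0.15]
  dr:
    - [0,0,0]
    - [0,0,0]
    - [0,0,0]
    - [0,0,0]
    - [0,0,0]
    - [0,0,0]
    - [0,0,0]
    - [0,0,0]
  jaw: [0,0,0,0,0,0,0,0]

```text
t: 10.92
eef_pos: [0.5536, 0.194, 0.2278]
tool_rot: [3.142, -0.0, 1.168]
wrist_force: [-0.1, -0.3, 0.1]
opening: 0.0003
```

Contact was lost near z≈0.215, which is the rest height. I'll retreat up and back toward the start, then look.

Call:
servo_tool:
  slide:
    - [0,0,3]
    - [0,0,3]
    - [-4,4,0]
    - [-4,4,0]
    - [-4,4,0]
    - [-4,4,0]
    - [-4,4,0]
    - [0,0,0]
  dr:
    - [0,0,0]
    - [0,0,0]
    - [0,0,0]
    - [0,0,0]
    - [0,0,0]
    - [0,0,0]
    - [0,0,0]
    - [0,0,0]
  jaw: [0,0,0,0,0,0,0,0]

```text
t: 11.92
eef_pos: [0.3506, 0.3964, 0.288]
tool_rot: [-3.141, -0.001, 1.174]
wrist_force: [0.1, -1.0, -0.3]
opening: 0.0009
```

```bash
python3 -c "
from h import *
s=snap('scene','s3');t=snap('top','t3')
A=s['img'][130:310,200:440];B=t['img'][110:290,170:390]
cv2.imwrite('pics/c5.png',cv2.resize(A,None,fx=3,fy=3)[:,:,::-1])
a,b=load('scene0')['img'].astype(int),load('top0')['img'].astype(int)
def c(i,w):
    u0,v0,u1,v1=w; m=np.zeros(i.shape[:2],np.uint8); m[v0:v1,u0:u1]=(i.max(2)<60)[v0:v1,u0:u1]
    n,l,st,ce=cv2.connectedComponentsWithStats(m); k=1+st[1:,4].argmax(); return ce[k],st[k,4]
print('pad scene',c(a,(400,235,440,262)),c(s['img'],(400,235,440,262)))
print('top diff', [np.abs(a-s['img']).max(2)[v0:v1,u0:u1].mean().round(1) for u0,v0,u1,v1 in [(370,230,400,252)]])
d=(np.abs(t['img'].astype(int)-b).max(2)>40).astype(np.uint8)
n,l,st,ce=cv2.connectedComponentsWithStats(d); print([(x.tolist(),) for x in st[1:] if x[4]>8])
P=tri(s,c(s['img'],(400,235,440,262))[0],t,(202.0,205.2)); print(P)"
```

```text
pad scene (array([418.57055215, 248.06441718]), np.int32(326)) (array([418.55963303, 248.03975535]), np.int32(327))
top diff [np.float64(1.4)]
[([259, 172, 36, 12, 178],), ([285, 173, 10, 3, 27],), ([354, 173, 18, 3, 48],), ([379, 173, 19, 4, 49],), ([407, 173, 18, 4, 50],), ([349, 176, 78, 9, 320],), ([273, 191, 7, 2, 11],), ([285, 192, 12, 3, 30],), ([349, 198, 15, 3, 33],), ([369, 199, 18, 4, 43],), ([390, 201, 17, 3, 28],), ([4, 278, 29, 16, 295],), ([0, 290, 193, 110, 6385],), ([11, 295, 17, 2, 18],), ([0, 295, 39, 27, 800],), ([22, 325, 14, 1, 14],), ([23, 347, 106, 53, 2358],), ([20, 354, 9, 6, 25],), ([10, 363, 19, 11, 75],), ([0, 370, 13, 9, 33],), ([11, 376, 21, 24, 175],), ([128, 382, 17, 18, 154],), ([34, 390, 5, 9, 23],)]
(array([0.55449305, 0.18980669, 0.2062446 ]), np.float64(0.0007061060574507768))
```

View pics/c5.png

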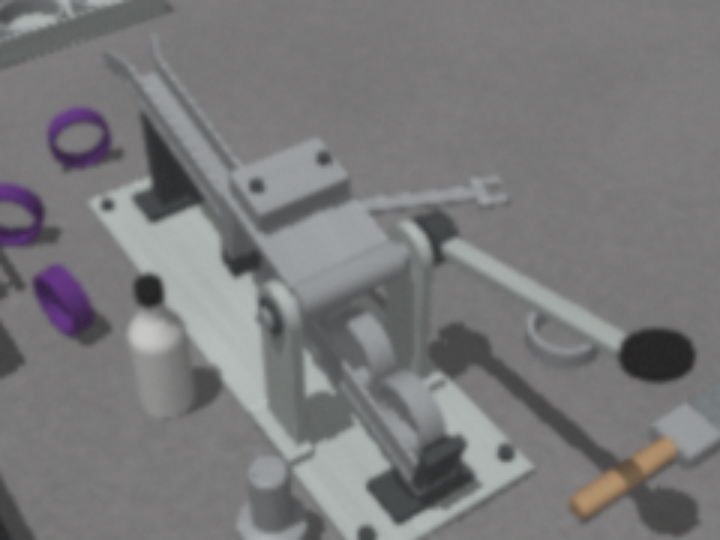

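The pad is back to within 0.03 px of its rest position and the flap is shut. The uphill chute is empty and two rings are visible at the stop. The only other differences from the first top picture are the arm and its shadow.

```bash
python3 -c "
from plant import r
r.close_job()"
```

```text
the job is handed in; nothing more can be done
```

I pressed the pad down with closed fingertips by about 0.10 m, to roughly 0.5 rad. I held it there for about 1.5 s while the rings rolled, then eased it up over about 4 s, at 1.2 cm/s near the end. I then withdrew the arm and handed the job in at about 12 s.

**Flap:** The pad came back to within 0.03 px of its rest position in the scene picture, so the flap is fully shut. Contact ended at rest height with the force fading smoothly (2.3, 0.6, then 0.1 N), with no sign of a slam in those readings. Forces in my readings stayed at about 5 N or less.

**Rings:** The chute uphill of the flap is empty, and two rings are visible in a row at the end stop. The third sits hidden under the top plate, so I inferred its place from the empty chute and the fully shut flap and did not see it directly.

**Other things on the bench:** In the before-and-after top pictures, only the rings, their shadows and the arm differ, so nothing else moved.

**Measurement disagreement:** Triangulation put the pad top 2 to 6 mm lower (0.206 to 0.210 m) than the stated 0.212 m. This did not matter, because I found contact by force.

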